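# Find the heavy side of a flywheel on a roller stand

### The arm

A 6-joint arm with a two-finger parallel gripper is mounted at the origin on the work surface. World frame = base frame: x ahead of the robot, y to its left, z up, the work surface at z = 0. Lengths are in m, angles in degrees, forces in N, time in s.
With the tool pointing down it reaches from about 0.35 to 0.875 m from the base axis. Payload 4.2 kg.
Tool frame: the origin (TCP) lies midway between the tips of the shut fingers; the grasp point (between the pads) lies 19 mm behind it; z points along the fingers, y is the direction in which the jaws open and shut (so a half turn about z gives the same grasp; the last joint's range is limited). The gripper opens to 87 mm and grips with 3 to 60 N. Pads are 19 mm wide; open, the fingers measure 117 mm over their backs; the gripper's body (75 mm by 190 mm) begins 51 mm behind the grasp point.
Start: joints at [-56.287, 22.042, 0.453, 0, -68.411, -14.817], TCP at [0.202, -0.591, 0.223] pointing down, gripper open.
Joint ranges: [-179.83, 179.83], [-69.29, 118.12], [-61.27, 80.66], [-181.25, 117.63], [-171.15, -9.14], [-177.46, 177.46]. Speed limits (degrees/s): [159.86, 159.86, 180, 180, 180, 180].

### API

Orientations are given as a 3x3 rotation matrix whose columns are the frame's x, y, z axes.
In Python, from station import sense, capture, calibration, finish_job gives the robot as it stands.
- The arm moves only by the tool carry_out, never from a script. Its argument "commands" is one flat list of numbers, 6 for each row, row after row: the shift along the tool's x, y, z in mm, then the turn, a rotation vector about the tool's x, y, z in rad. A call has 1 to 5 rows; each row shifts and turns the pose as measured when the row begins, along the tool's axes as they then stand; what a row does not reach is not made up. A row lasts 1/8 s, in which the tool goes at most 62.5 mm and 10.7 degrees, less where a joint would pass 70% of its speed; a pose out of reach is approached as far as the arm can. A call is refused whole if a number of a shift passes 62.5 or a number of a turn 0.188, either way. A call with a gripper value outside its range is refused whole. "grip" is the finger opening in mm, from 0 to 87, set as the call begins (left out, the last holds). The fingers move at their own pace and stop on an object; the grip force is fixed at half the most. Time passes only in rows, so rows that do not move let the fingers close. It gives the time, the measured TCP pose, the force and the opening at its end, in the units of the state.
- sense(): the state, without advancing time (a new reading comes with each control period).
- capture(name): name is "scene" or "top"; returns the picture (480x640x3 uint8, red, green, blue); there is no depth.
- calibration(name): a dict with "fx", "fy", "cx", "cy" (pixels), "rvec" (rotation vector, rad) and "tvec" (3), from world to camera coordinates, as OpenCV has them. Camera axes: x right, y down, z forward; pixel columns grow to the right and rows downward; lengths in m; the calibration is good to about 2 mm. A picture is of the moment at which its call begins. calibration takes no time and is no camera call.
- finish_job(): hands the job in, once; it reports no verdict.
The state is a dict: "time_s": time; "joints": joint angles; "joint_velocities": joint speeds; "effort": joint torques, N m; "tcp_pos": TCP position; "ee_rot": TCP orientation; "wrist_force": force on the tool from outside, world axes, zero at the start; "moment": the same for the moment, N m; "gripper_width": opening from 0.0 (shut) to 1.0 (fully open).
Only numpy, scipy, OpenCV 4.12 (cv2) and the standard library are available. Lean on these libraries where they do the work, as an engineer would, in place of code of your own. Each camera call takes 0.05 s, during which the arm holds its last target.

### The job

Check the unbalanced flywheel, the one with a single steel bar beside its hub: lift it out of the plywood rack, lower it without dropping it onto the two rollers of the aluminium stand and let go, so that it turns by itself until the bar hangs at the bottom and the wheel is at rest on the rollers. Leave the flywheel with two opposite bars in the rack.

Things in the scene. Friction and masses are not known exactly. Their poses are not given: they have to be found in the camera images.
- flywheel: Aluminium flywheel, 100 mm in diameter, 30 mm thick, with ONE dark steel bar (48 x 16 mm, flush with both faces) 25 mm off centre: its heavy side. 0.4 to 0.6 kg. On edge in the rack, bar about 110 degrees from the bottom. Origin: wheel centre. x axis: its level axle; z axis: from bar to centre, straight up when the bar is lowest. Pinch the rim's top from above across the 30 mm; nothing projects.
- even_wheel: The flywheel in the rack's other seat: same size and aluminium, but TWO such bars on opposite sides of the hub, so balanced. Origin: its centre, 62 mm above the table; x axis along its level axle. Leave it there.
- rack: Fixed plywood rack, 80 (x) x 260 mm (y), under 40 mm high, with two vee seats 130 mm apart along y. A wheel in each (which in which varies), centre 62 mm above the table, axle along the rack's x; friction keeps them from turning there. Origin: centre of the underside. Rack and stand may be on either side of the table.
- stand: Fixed aluminium stand, base 110 (x) x 130 mm (y); origin: centre of its underside. Two easy-turning black rollers, 24 mm diameter, lie along x at y = +-36 mm, axes 32 mm up, between end cheeks 68 mm apart and 48 mm high. A flywheel rests rim on both rollers, axle along the stand's x, centre over the origin, 82.5 mm up. Once free, the unbalanced one swings and settles within about 3 s.

How it is judged (in metres and radians):
On the way:
1. the single-bar flywheel is on the rollers, its bar not yet near the bottom (z of flywheel in the frame of stand between 0.074 and 0.092 m and horizontal distance between flywheel and stand below 0.028 m and angle between flywheel's own z axis and vertical above 0.6 rad), for 0.04 s.
At the end, for the whole second after the job is handed in: The single-bar flywheel rests on both rollers (centre within 22 mm along and 10 mm across of the stand's middle, 76 to 89 mm up, axle within 15 degrees of the rollers), bar within 15 degrees of the bottom, turning stopped; the two-bar flywheel is within 20 mm of its start (x of flywheel in the frame of stand between -0.022 and 0.022 m and y of flywheel in the frame of stand between -0.01 and 0.01 m and z of flywheel in the frame of stand between 0.076 and 0.089 m and angle between the x axis of flywheel and the x axis of stand, either way round below 0.26 rad and angle between flywheel's own z axis and vertical below 0.26 rad and angular speed of flywheel below 0.3 rad/s and linear speed of flywheel below 0.03 m/s and distance of even_wheel from where it was at the start of the episode below 0.02 m); the robot touches nothing.
It fails at once if the flywheel was dropped (in free air more than 15 mm above where it rests on the rollers) (contact force between flywheel and anything else below 0.02 N and height (world z) of flywheel above 0.0975 m).
It fails at once if the two-bar flywheel was taken out of or pushed about in the rack (distance of even_wheel from where it was at the start of the episode above 0.02 m).
It also fails if it takes over 48 s, if anything falls off the work surface, if the arm or the gripper's body presses on something with over 40 N, if the wrist force passes 120 N, or if a joint passes its speed limit or range.

## Working session

There is one attempt and no reset: what is moved stays moved. The work goes in short steps, Python scripts to look and compute and a tool call to move; the robot and the scene stay as the last step left them, time stands still between calls to the robot, and variables do not carry over. Pictures are saved under pics/ and viewed, and the job is handed in when it is done.

Besides the shell and the picture viewer there is one more tool, called after ">>>" by a JSON object that holds its "fn" and its "kwargs". carry_out: Moves the arm, as the interface text tells. Its arguments: {"type":"object","properties":{"commands":{"type":"array"},"grip":{"type":"number"}},"required":["commands"]}

```bash
mkdir -p pics; ls
cat > h.py <<'E'
import numpy as np,cv2
from station import sense,capture,calibration
def proj(n,P):
    c=calibration(n);K=np.array([[c['fx'],0,c['cx']],[0,c['fy'],c['cy']],[0,0,1.]])
    return cv2.projectPoints(np.array(P,float).reshape(-1,1,3),np.array(c['rvec'],float),np.array(c['tvec'],float),K,None)[0].reshape(-1,2)
def ray(n,u,v,z):
    c=calibration(n);R=cv2.Rodrigues(np.array(c['rvec'],float))[0];t=np.array(c['tvec'],float)
    d=R.T@np.array([(u-c['cx'])/c['fx'],(v-c['cy'])/c['fy'],1]);o=-R.T@t
    return o+d*(z-o[2])/d[2]
def snap(n,f):
    im=capture(n);cv2.imwrite(f,im[:,:,::-1]);return im
E
python3 - <<'E'
from h import *
snap('scene','pics/s0.png');snap('top','pics/t0.png');print(sense())
for n in('scene','top'):
    c=calibration(n);R=cv2.Rodrigues(np.array(c['rvec'],float))[0];print(n,c['fx'],-R.T@np.array(c['tvec']),R[2])
E
```

```text
pics
{'time_s': 0.1, 'joints': array([-5.62875610e+01,  2.20865899e+01,  3.87869162e-01, -2.55107427e-02,
       -6.84116931e+01, -1.48159084e+01]), 'joint_velocities': array([-0.0301168 , -0.05810289,  0.25398518,  0.08753653,  0.02106491,
       -0.02109996]), 'effort': array([-5.30172183e-04, -3.91690636e+01,  1.87934679e+01,  4.23194602e+00,
        1.34398229e-02, -7.73663032e-05]), 'tcp_pos': array([ 0.20224788, -0.59080163,  0.22156781]), 'ee_rot': array([[-9.46158109e-01, -3.23704042e-01, -7.25171087e-04],
       [-3.23704840e-01,  9.46156339e-01,  1.83277287e-03],
       [ 9.28492367e-05,  1.96883430e-03, -9.99998058e-01]]), 'wrist_force': array([-0.49118076,  1.06421212, -0.48223523]), 'moment': array([ 0.00236651,  0.03649547, -0.01926686]), 'gripper_width': 0.9993165522636452}
scene 558.2445439845015 [ 1.10709475 -0.48879461  0.63074699] [-0.596138    0.54509516 -0.58948346]
top 457.58862396213203 [0.43449035 0.01107134 0.93113604] [ 0.10957576 -0.03572268 -0.99333632]
```

```bash
sleep 1
```

```text
(no output)
```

View pics/s0.png

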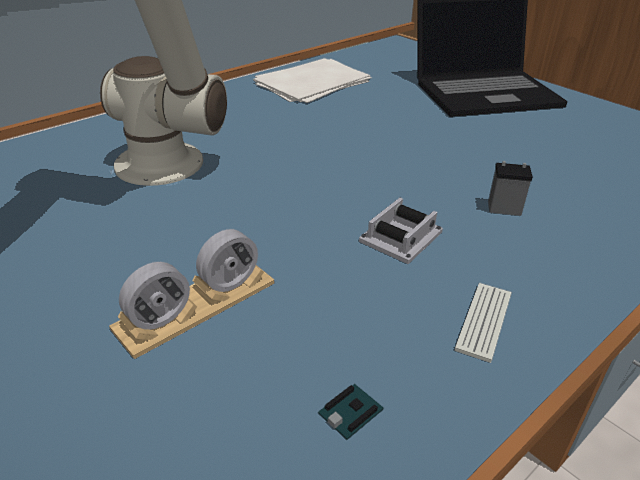

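View pics/t0.png

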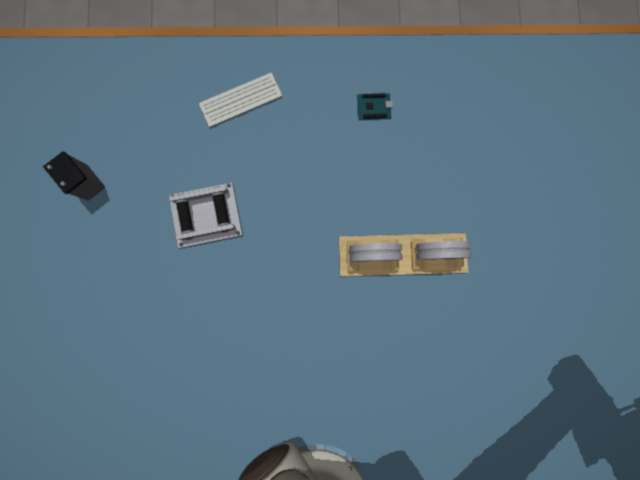

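The single-bar wheel is the right one in the scene view (about 228,261), which is the left one in the top view (about 375,252). The stand is at about (206,216) in the top view. I'll enlarge both.

Run:
```python
from h import *
a=cv2.imread('pics/t0.png')
c1=cv2.resize(a[170:260,160:255],None,fx=6,fy=6,interpolation=cv2.INTER_CUBIC);cv2.imwrite('pics/c1.png',c1)
c2=cv2.resize(a[225:285,330:475],None,fx=5.5,fy=5.5,interpolation=cv2.INTER_CUBIC);cv2.imwrite('pics/c2.png',c2)
b=cv2.imread('pics/s0.png')
cv2.imwrite('pics/c3.png',cv2.resize(b[215:355,105:280],None,fx=4.2,fy=4.2,interpolation=cv2.INTER_CUBIC))
```

```text
(no output)
```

View pics/c1.png

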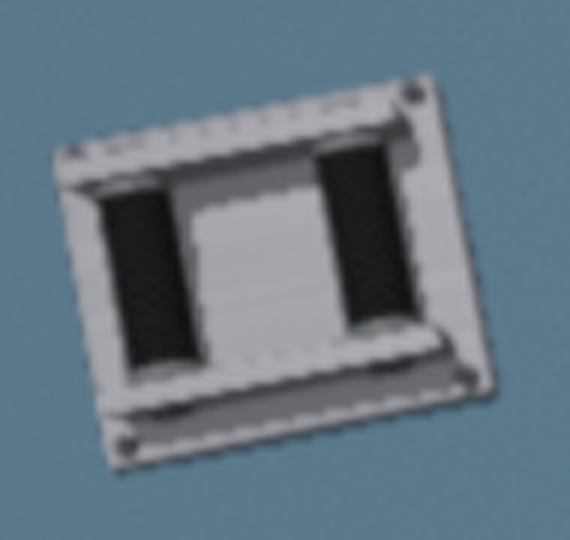

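View pics/c2.png

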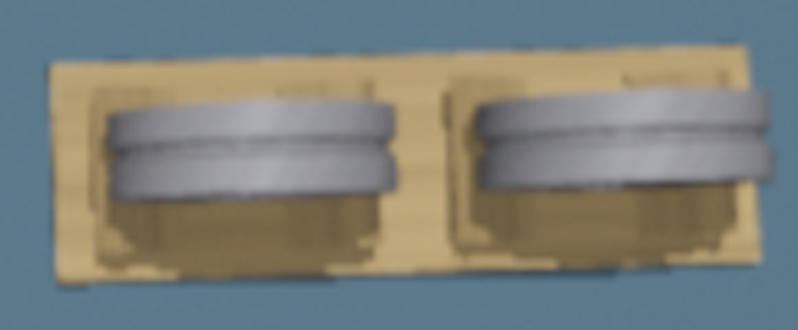

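View pics/c3.png

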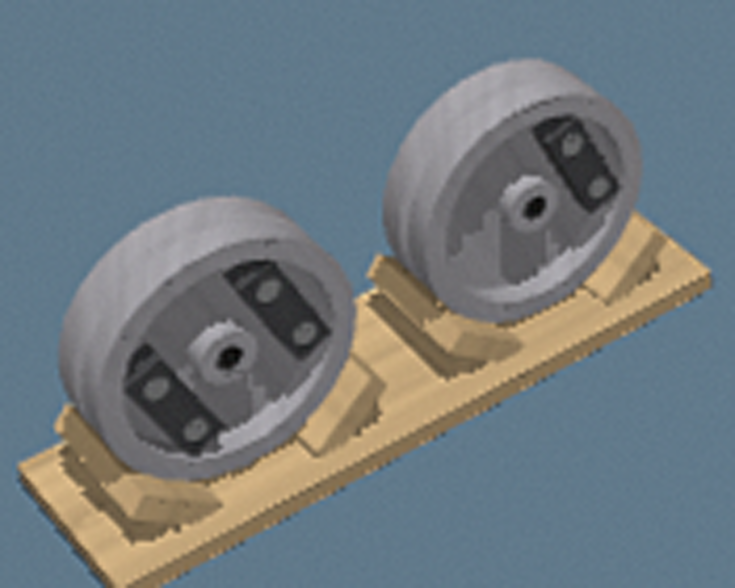

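Run:
```python
from h import *
def px(P,f,o): P=np.array(P,float);return (P+.5)/f-.5+np.array(o)
def show(n,P,z):
    W=np.array([ray('top',u,v,z) for u,v in P]);print(n,W.round(4)[:,:2].tolist(),W.mean(0).round(4),'sides',np.linalg.norm(W-np.roll(W,-1,0),axis=1).round(4));
    for i in range(4): d=W[(i+1)%4]-W[i];print(round(np.degrees(np.arctan2(d[1],d[0])),1),end=' ')
    print()
s=px([(55,155),(435,75),(495,390),(115,470)],6,(160,170))
show('stand',s,.008)
r=px([(97,185),(390,135),(418,325),(130,372)],6,(160,170)) # roller outer
show('rollers outer/inner',r,.034)
k=px([(50,64),(745,46),(762,262),(57,283)],5.5,(330,225))
show('rack',k,.01)
w=px([(110,108),(395,100),(395,190),(110,198)],5.5,(330,225));show('wheel',w,.066)
w=px([(478,102),(770,90),(772,180),(478,190)],5.5,(330,225));show('even',w,.066)
w=px([(250,100),(252,100),(252,196),(250,196)],5.5,(330,225));show('wheeltop',w,.11)
```

```text
stand [[0.603, 0.2841], [0.6282, 0.1567], [0.5203, 0.137], [0.4962, 0.263]] [0.5619 0.2102 0.008 ] sides [0.1299 0.1097 0.1283 0.1088]
-78.8 -169.6 100.8 11.2 
rollers outer/inner [[0.588, 0.2627], [0.6029, 0.1674], [0.5397, 0.1583], [0.5262, 0.2514]] [0.5642 0.21   0.034 ] sides [0.0965 0.0638 0.094  0.0628]
-81.1 -171.9 98.2 10.3 
rack [[0.5126, -0.0577], [0.5138, -0.3166], [0.4339, -0.3182], [0.4325, -0.058]] [ 0.4732 -0.1876  0.01  ] sides [0.2589 0.0799 0.2602 0.0801]
-89.7 -178.9 90.3 0.2 
wheel [[0.4922, -0.0738], [0.4928, -0.173], [0.4617, -0.1716], [0.4612, -0.0729]] [ 0.477  -0.1228  0.066 ] sides [0.0991 0.0311 0.0987 0.031 ]
-89.6 177.5 90.3 -1.8 
even [[0.4915, -0.2019], [0.4934, -0.3046], [0.4621, -0.3034], [0.461, -0.2005]] [ 0.477  -0.2526  0.066 ] sides [0.1027 0.0313 0.103  0.0305]
-88.9 177.8 90.6 -2.7 
wheeltop [[0.4909, -0.1157], [0.4909, -0.1163], [0.4594, -0.1152], [0.4595, -0.1145]] [ 0.4752 -0.1154  0.11  ] sides [0.0007 0.0315 0.0007 0.0315]
-91.2 177.9 88.7 -2.1
```

```bash
cat > plan.py <<'E'
import sys
from h import *
from scipy.spatial.transform import Rotation as Ro
def plan(T,yaw,n,maxrows=5,tail=True):
    """yaw=direction of tool y (deg), tool down; prints rows from sensed pose"""
    s=sense();p=np.array(s['tcp_pos']);R=Ro.from_matrix(s['ee_rot'])
    a=np.radians(yaw);y=np.array([np.cos(a),np.sin(a),0]);z=np.array([0,0,-1.]);Rt=Ro.from_matrix(np.c_[np.cross(y,z),y,z])
    T=np.array(T);rows=[]
    print('t',round(s['time_s'],2),'pos',p.round(4),'F',np.round(s['wrist_force'],1),'w',round(s['gripper_width']*87,1),'j',np.round(s['joints'],0))
    for i in range(n):
        f=1/(n-i);d=R.inv().apply(T-p)*f;r=(R.inv()*Rt).as_rotvec()*f
        rows.append(list(np.round(d*1000,1))+list(np.round(r,3)));p=p+R.apply(d);R=R*Ro.from_rotvec(r)
    for i in range(0,n,5):print([float(x) for q in rows[i:i+5] for x in q])
if __name__=='__main__':
    a=list(map(float,sys.argv[1:]));plan(a[:3],a[3],int(a[4]))
E
python3 plan.py .475 -.1226 .18 180.2 14
```

```text
t 0.1 pos [ 0.2022 -0.5908  0.2216] F [-0.5  1.1 -0.5] w 86.9 j [-56.  22.   0.  -0. -68. -15.]
[-29.3, 25.3, 3.0, 0.0, 0.0, -0.089, -31.4, 22.6, 3.0, 0.0, 0.0, -0.089, -33.3, 19.8, 3.0, 0.0, 0.0, -0.089, -34.9, 16.7, 3.0, 0.0, 0.0, -0.089, -36.2, 13.6, 3.0, 0.0, 0.0, -0.089]
[-37.3, 10.3, 3.0, 0.0, 0.0, -0.089, -38.1, 6.9, 3.0, 0.0, 0.0, -0.089, -38.5, 3.5, 3.0, 0.0, 0.0, -0.089, -38.7, 0.1, 3.0, 0.0, 0.0, -0.089, -38.6, -3.3, 3.0, 0.0, 0.0, -0.089]
[-38.1, -6.8, 3.0, 0.0, 0.0, -0.089, -37.4, -10.1, 3.0, 0.0, 0.0, -0.089, -36.3, -13.4, 3.0, 0.0, 0.0, -0.089, -35.0, -16.6, 3.0, 0.0, 0.0, -0.089]
```

>>> {"fn": "carry_out", "kwargs": {"commands": [-29, 25, 3, 0, 0, -0.089, -31, 23, 3, 0, 0, -0.089, -33, 20, 3, 0, 0, -0.089, -35, 17, 3, 0, 0, -0.089, -36, 14, 3, 0, 0, -0.089], "grip": 87}}

```text
time_s: 0.72
tcp_pos: [0.2978, -0.4189, 0.2031]
ee_rot: [[-0.708, -0.706, -0.004], [-0.706, 0.708, 0.006], [-0.002, 0.007, -1.0]]
wrist_force: [0.5, -0.7, 1.4]
gripper_width: 0.998
```

>>> {"fn": "carry_out", "kwargs": {"commands": [-37, 10, 3, 0, 0, -0.089, -38, 7, 3, 0, 0, -0.089, -38, 4, 3, 0, 0, -0.089, -39, 0, 3, 0, 0, -0.089, -39, -3, 3, 0, 0, -0.089]}}

```text
time_s: 1.35
tcp_pos: [0.3931, -0.2433, 0.1869]
ee_rot: [[-0.322, -0.947, -0.006], [-0.947, 0.322, 0.008], [-0.006, 0.008, -1.0]]
wrist_force: [1.3, 0.2, -0.4]
gripper_width: 1.0
```

```bash
python3 plan.py .475 -.1226 .18 180.2 5
```

```text
t 1.35 pos [ 0.3931 -0.2433  0.1869] F [ 1.3  0.2 -0.4] w 87.0 j [-12.   8. -24.  -0. -58.  -7.]
[-28.1, -7.8, 1.5, 0.001, 0.001, -0.066, -27.5, -9.6, 1.4, 0.001, 0.001, -0.066, -26.9, -11.4, 1.4, 0.001, 0.001, -0.066, -26.0, -13.1, 1.4, 0.001, 0.001, -0.066, -25.1, -14.8, 1.4, 0.001, 0.001, -0.066]
```

>>> {"fn": "carry_out", "kwargs": {"commands": [-28, -8, 1, 0.001, 0.001, -0.066, -27.5, -10, 1, 0.001, 0.001, -0.066, -27, -11, 1, 0.001, 0.001, -0.066, -26, -13, 1, 0.001, 0.001, -0.066, -25, -15, 1, 0.001, 0.001, -0.066]}}

```text
time_s: 1.98
tcp_pos: [0.4754, -0.1169, 0.1805]
ee_rot: [[0.015, -1.0, -0.005], [-1.0, -0.015, 0.003], [-0.003, 0.005, -1.0]]
wrist_force: [0.6, -1.0, 0.2]
gripper_width: 0.997
```

```bash
python3 plan.py .475 -.1226 .14 180.2 4
python3 - <<'E'
from h import *
a=snap('top','pics/t1.png');b=snap('scene','pics/s1.png')
cv2.imwrite('pics/s1c.png',cv2.resize(b[150:370,80:330,::-1],None,fx=2.5,fy=2.5))
E
```

```text
t 1.98 pos [ 0.4754 -0.1169  0.1805] F [ 0.6 -1.   0.2] w 86.7 j [  5.  11. -21.  -0. -58.  -4.]
[1.5, 0.1, 10.1, 0.001, 0.001, 0.003, 1.5, 0.1, 10.1, 0.001, 0.001, 0.003, 1.5, 0.1, 10.1, 0.001, 0.001, 0.003, 1.4, 0.1, 10.1, 0.001, 0.001, 0.003]
```

View pics/s1c.png

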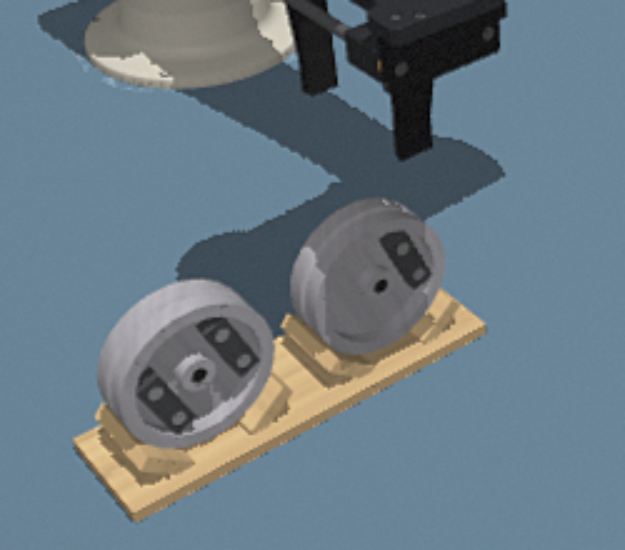

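The open fingers are above the single-bar wheel and clear on both sides, so I'm descending.

>>> {"fn": "carry_out", "kwargs": {"commands": [2, 0, 20, 0.001, 0.001, 0.003, 2, 0, 20, 0.001, 0.001, 0.003, 1, 0, 18, 0.001, 0.001, 0.003, 1, 0, 14, 0.001, 0.001, 0.003, 0, 0, 6, 0, 0, 0]}}

```text
time_s: 2.7
tcp_pos: [0.4739, -0.1236, 0.0997]
ee_rot: [[-0.0, -1.0, -0.003], [-1.0, 0.0, -0.0], [0.0, 0.003, -1.0]]
wrist_force: [-0.6, 0.1, 0.6]
gripper_width: 0.999
```

```bash
python3 plan.py .475 -.1226 .083 180.2 3
python3 - <<'E'
from h import *
b=snap('scene','pics/s2.png')
cv2.imwrite('pics/s2c.png',cv2.resize(b[150:370,80:330,::-1],None,fx=2.5,fy=2.5))
E
```

```text
t 2.7 pos [ 0.4739 -0.1236  0.0997] F [-0.6  0.1  0.6] w 86.9 j [  4.  17. -28.   0. -46.  -4.]
[-0.3, -0.4, 5.6, 0.001, -0.0, -0.001, -0.3, -0.4, 5.6, 0.001, -0.0, -0.001, -0.3, -0.4, 5.6, 0.001, -0.0, -0.001]
```

View pics/s2c.png

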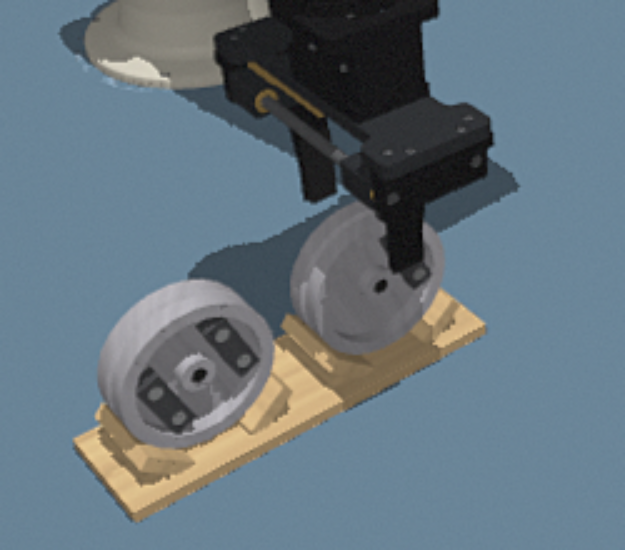

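>>> {"fn": "carry_out", "kwargs": {"commands": [0, -1, 7, 0.001, 0, 0, 0, -1, 6, 0.001, 0, 0, 0, 0, 4, 0.001, 0, 0]}}

```text
time_s: 3.12
tcp_pos: [0.4765, -0.1238, 0.0824]
ee_rot: [[-0.001, -1.0, 0.002], [-1.0, 0.001, -0.0], [0.0, -0.002, -1.0]]
wrist_force: [-0.0, -0.4, 0.5]
gripper_width: 1.0
```

>>> {"fn": "carry_out", "kwargs": {"commands": [0, 0, 0, 0, 0, 0, 0, 0, 0, 0, 0, 0, 0, 0, 0, 0, 0, 0, 0, 0, 0, 0, 0, 0, 0, 0, 0, 0, 0, 0], "grip": 0}}

```text
time_s: 3.75
tcp_pos: [0.4769, -0.1237, 0.0829]
ee_rot: [[-0.0, -1.0, 0.003], [-1.0, 0.0, -0.0], [0.0, -0.003, -1.0]]
wrist_force: [-0.1, 0.3, -0.4]
gripper_width: 0.518
```

```bash
python3 plan.py .475 -.1226 .16 180.2 5
```

```text
t 3.75 pos [ 0.4769 -0.1237  0.0829] F [-0.1  0.3 -0.4] w 45.1 j [  4.  18. -29.   0. -43.  -4.]
[-0.2, 0.3, -15.4, -0.001, -0.0, -0.001, -0.2, 0.3, -15.4, -0.001, -0.0, -0.001, -0.2, 0.3, -15.4, -0.001, -0.0, -0.001, -0.2, 0.4, -15.4, -0.001, -0.0, -0.001, -0.2, 0.4, -15.4, -0.001, -0.0, -0.001]
```

Still closing.

>>> {"fn": "carry_out", "kwargs": {"commands": [0, 0, 0, 0, 0, 0, 0, 0, 0, 0, 0, 0, 0, 0, 0, 0, 0, 0, 0, 0, 0, 0, 0, 0]}}

```text
time_s: 4.25
tcp_pos: [0.4766, -0.1237, 0.0829]
ee_rot: [[-0.001, -1.0, 0.003], [-1.0, 0.001, -0.0], [0.0, -0.003, -1.0]]
wrist_force: [0.3, 1.4, -0.0]
gripper_width: 0.343
```

```bash
python3 plan.py .475 -.1226 .16 180.2 5
```

```text
t 4.25 pos [ 0.4766 -0.1237  0.0829] F [ 0.3  1.4 -0. ] w 29.9 j [  4.  18. -29.   0. -43.  -4.]
[-0.2, 0.3, -15.4, -0.001, -0.0, -0.001, -0.2, 0.3, -15.4, -0.001, -0.0, -0.001, -0.2, 0.3, -15.4, -0.001, -0.0, -0.001, -0.2, 0.3, -15.4, -0.001, -0.0, -0.001, -0.2, 0.3, -15.4, -0.001, -0.0, -0.001]
```

>>> {"fn": "carry_out", "kwargs": {"commands": [0, 0, 0, 0, 0, 0, 0, 0, -5, 0, 0, 0, 0, 0, -12, 0, 0, 0, 0, 0, -20, 0, 0, 0, 0, 0, -20, 0, 0, 0]}}

```text
time_s: 4.88
tcp_pos: [0.4728, -0.1235, 0.1389]
ee_rot: [[-0.002, -1.0, -0.008], [-1.0, 0.002, 0.001], [-0.001, 0.008, -1.0]]
wrist_force: [1.5, 0.8, -4.1]
gripper_width: 0.342
```

>>> {"fn": "carry_out", "kwargs": {"commands": [0, 0, -20, 0, 0, 0, 0, 0, -20, 0, 0, 0, 0, 0, -8, 0, 0, 0, 0, 0, 0, 0, 0, 0]}}

```text
time_s: 5.38
tcp_pos: [0.4722, -0.1232, 0.1903]
ee_rot: [[-0.003, -1.0, -0.006], [-1.0, 0.003, 0.002], [-0.002, 0.006, -1.0]]
wrist_force: [-0.0, -0.5, -5.6]
gripper_width: 0.34
```

```bash
python3 plan.py .562 .2102 .18 190.7 12
python3 - <<'E'
from h import *
b=snap('scene','pics/s3.png')
cv2.imwrite('pics/s3c.png',cv2.resize(b[100:340,80:340,::-1],None,fx=2.5,fy=2.5))
E
```

```text
t 5.38 pos [ 0.4722 -0.1232  0.1903] F [-0.  -0.5 -5.6] w 29.6 j [  4.  10. -21.  -0. -59.  -4.]
[-27.8, -7.4, 0.9, 0.0, 0.0, -0.016, -27.7, -7.8, 0.9, 0.0, 0.0, -0.016, -27.6, -8.3, 0.9, 0.0, 0.0, -0.016, -27.4, -8.7, 0.9, 0.0, 0.0, -0.016, -27.3, -9.1, 0.9, 0.0, 0.0, -0.016]
[-27.1, -9.6, 0.9, 0.0, 0.0, -0.016, -27.0, -10.0, 0.9, 0.0, 0.0, -0.016, -26.8, -10.4, 0.9, 0.0, 0.0, -0.016, -26.6, -10.8, 0.9, 0.0, 0.0, -0.016, -26.5, -11.3, 0.9, 0.0, 0.0, -0.016]
[-26.3, -11.7, 0.9, 0.0, 0.0, -0.016, -26.1, -12.1, 0.9, 0.0, 0.0, -0.016]
```

View pics/s3c.png

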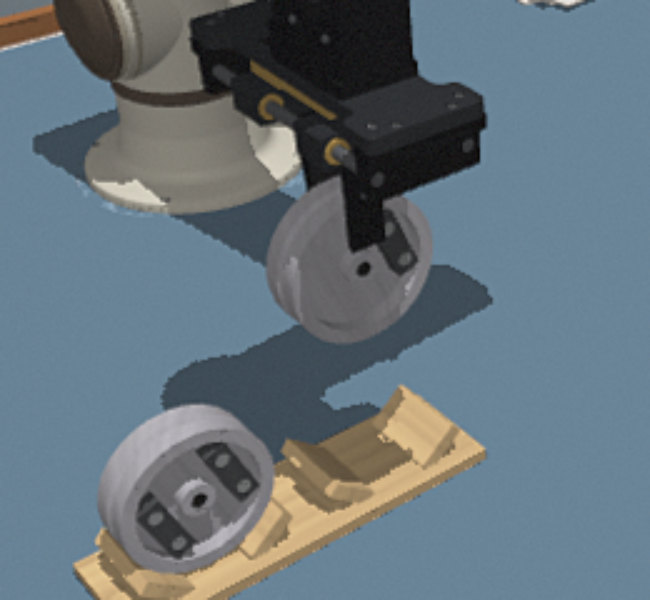

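The wheel is held and clear of the rack, its bar is still on the side, and the other wheel hasn't moved. Now I'll carry it across.

>>> {"fn": "carry_out", "kwargs": {"commands": [-15, -4, 0, 0, 0, -0.012, -28, -7, 1, 0, 0, -0.016, -30, -8, 1, 0, 0, -0.016, -30, -9, 1, 0, 0, -0.016, -30, -9, 1, 0, 0, -0.016]}}

```text
time_s: 6.05
tcp_pos: [0.5034, 0.0158, 0.1811]
ee_rot: [[0.073, -0.997, -0.016], [-0.997, -0.073, 0.002], [-0.003, 0.015, -1.0]]
wrist_force: [0.1, -0.5, -4.6]
gripper_width: 0.342
```

>>> {"fn": "carry_out", "kwargs": {"commands": [-30, -10, 1, 0, 0, -0.016, -30, -11, 1, 0, 0, -0.016, -30, -11, 1, 0, 0, -0.016, -30, -11, 1, 0, 0, -0.016, -24, -9, 1, 0, 0, -0.016]}}

```text
time_s: 6.68
tcp_pos: [0.538, 0.1735, 0.1699]
ee_rot: [[0.159, -0.987, -0.024], [-0.987, -0.159, -0.002], [-0.002, 0.024, -1.0]]
wrist_force: [-0.2, -0.7, -4.9]
gripper_width: 0.339
```

```bash
python3 plan.py .562 .2102 .16 190.7 4
```

```text
t 6.67 pos [0.538  0.1735 0.1699] F [-0.2 -0.7 -4.9] w 29.5 j [ 34.  19. -11.  -1. -61. -24.]
[-8.1, -7.4, 2.3, 0.006, 0.001, -0.007, -8.0, -7.5, 2.4, 0.006, 0.001, -0.007, -8.0, -7.5, 2.4, 0.006, 0.001, -0.007, -8.0, -7.6, 2.4, 0.006, 0.001, -0.007]
```

>>> {"fn": "carry_out", "kwargs": {"commands": [-10, -9, 3, 0.008, 0.001, -0.008, -10, -9, 3, 0.008, 0.001, -0.008, -8, -8, 2, 0.006, 0.001, -0.007, -4, -4, 1, 0.002, 0.001, -0.005, 0, 0, 0, 0, 0, 0]}}

```text
time_s: 7.3
tcp_pos: [0.5627, 0.2124, 0.1579]
ee_rot: [[0.189, -0.982, -0.002], [-0.982, -0.189, -0.004], [0.003, 0.003, -1.0]]
wrist_force: [0.0, -0.1, -5.3]
gripper_width: 0.342
```

```bash
python3 plan.py .562 .2102 .13 190.7 4
python3 - <<'E'
from h import *
a=snap('top','pics/t4.png');b=snap('scene','pics/s4.png')
cv2.imwrite('pics/s4c.png',cv2.resize(b[100:280,300:500,::-1],None,fx=3.3,fy=3.3,interpolation=cv2.INTER_CUBIC))
cv2.imwrite('pics/t4c.png',cv2.resize(a[130:290,110:300,::-1],None,fx=3.7,fy=3.7,interpolation=cv2.INTER_CUBIC))
E
```

```text
t 7.3 pos [0.5627 0.2124 0.1579] F [ 0.  -0.1 -5.3] w 29.8 j [ 36.  23.  -8.   0. -59. -25.]
[0.5, 0.3, 7.0, 0.001, -0.001, 0.001, 0.5, 0.3, 7.0, 0.001, -0.001, 0.001, 0.5, 0.3, 7.0, 0.001, -0.001, 0.001, 0.5, 0.3, 7.0, 0.001, -0.001, 0.001]
```

View pics/s4c.png

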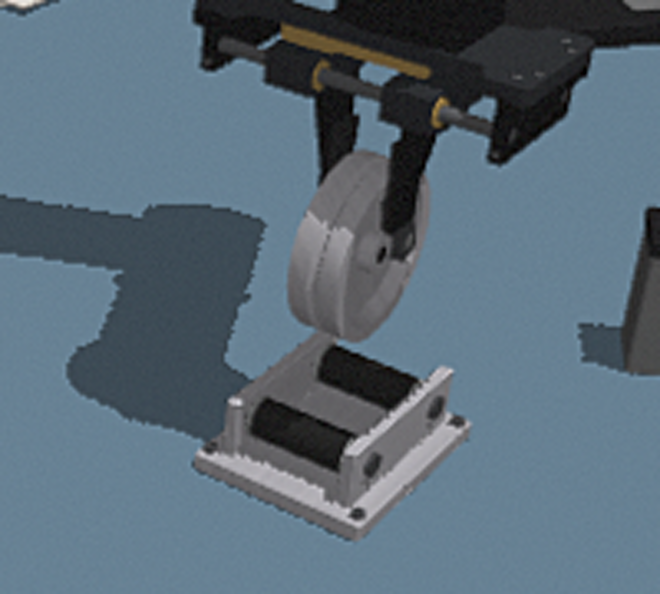

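View pics/t4c.png

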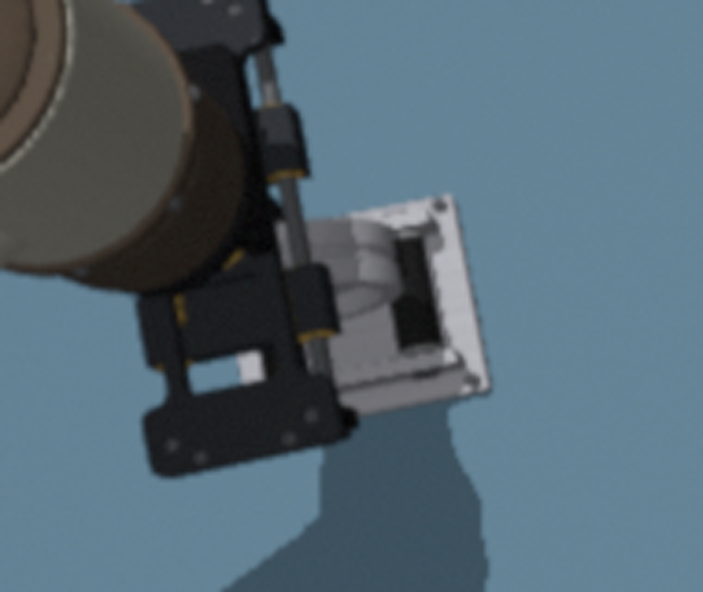

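Run:
```python
from h import *
s=sense();p=np.array(s['tcp_pos']);R=np.array(s['ee_rot'])
b=cv2.imread('pics/s4.png');o=np.array([300,100]);f=4
im=cv2.resize(b[100:280,300:500],None,fx=f,fy=f,interpolation=cv2.INTER_CUBIC)
ax=R[:,1]*1;tx=R[:,0]
c=p+tx*-.0011+np.array([0,0,-.0209]);t=np.linspace(0,2*np.pi,200)
for e in(-.015,.015):
    P=c+ax*e+.05*(np.cos(t)[:,None]*tx+np.sin(t)[:,None]*R[:,2])
    q=((proj('scene',P)-o+.5)*f-.5);cv2.polylines(im,[np.round(q).astype(int)],True,(0,0,255),1)
a=np.radians(10.8);sx=np.array([np.cos(a),np.sin(a),0]);sy=np.array([-sx[1],sx[0],0]);S=np.array([.562,.2102,0])
for z in(0,):
    P=[S+sx*i*.055+sy*j*.065 for i,j in((-1,-1),(1,-1),(1,1),(-1,1))]
    cv2.polylines(im,[np.round((proj('scene',P)-o+.5)*f-.5).astype(int)],True,(0,255,0),1)
for j in(-.036,.036):
    P=[S+sx*i+sy*j+[0,0,.032] for i in(-.034,.034)]
    cv2.polylines(im,[np.round((proj('scene',P)-o+.5)*f-.5).astype(int)],False,(0,255,255),1)
cv2.imwrite('pics/ov.png',im[:, :800][:600]);print(im.shape, (c-S).round(4),(c-S)@sx,(c-S)@sy)
```

```text
(720, 800, 3) [0.0003 0.003  0.1372] 0.0008296513744950649 0.002845123416697845
```

View pics/ov.png

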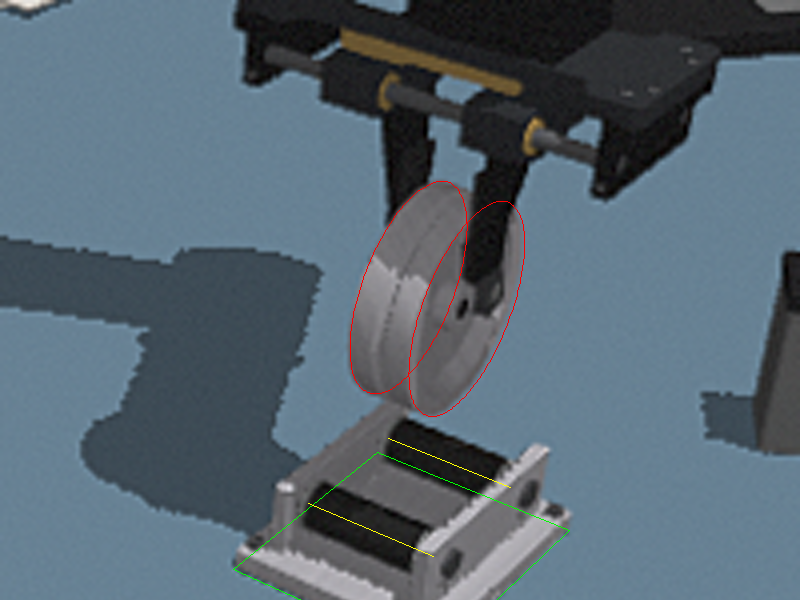

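The wheel overlay matches the picture to about 1 px, and the stand and roller overlay also fits. Lowering.

```bash
python3 plan.py .5622 .2091 .112 190.8 5
```

```text
t 7.4 pos [0.5625 0.2121 0.1581] F [ 0.1 -1.  -5. ] w 30.2 j [ 36.  23.  -8.   0. -59. -25.]
[0.5, 0.1, 9.2, 0.001, -0.001, 0.0, 0.5, 0.1, 9.2, 0.001, -0.001, 0.0, 0.6, 0.2, 9.2, 0.001, -0.001, 0.0, 0.6, 0.2, 9.2, 0.001, -0.001, 0.0, 0.6, 0.2, 9.2, 0.001, -0.001, 0.0]
```

>>> {"fn": "carry_out", "kwargs": {"commands": [1, 0, 10, 0.001, -0.001, 0, 1, 0, 12, 0.001, -0.001, 0, 0.5, 0, 12, 0.001, -0.001, 0, 0.5, 0, 8, 0.001, -0.001, 0, 0, 0, 3, 0, 0, 0]}}

```text
time_s: 8.02
tcp_pos: [0.5623, 0.2074, 0.1097]
ee_rot: [[0.188, -0.982, 0.0], [-0.982, -0.188, 0.001], [-0.001, -0.0, -1.0]]
wrist_force: [0.2, 0.1, -4.8]
gripper_width: 0.343
```

```bash
python3 plan.py .5622 .2091 .105 190.8 3
```

```text
t 8.03 pos [0.5623 0.2074 0.1097] F [ 0.2  0.1 -4.8] w 29.9 j [ 36.  25. -12.  -0. -53. -25.]
[-0.6, -0.1, 1.6, -0.0, 0.0, 0.0, -0.6, -0.1, 1.6, -0.0, 0.0, 0.0, -0.6, -0.1, 1.6, -0.0, 0.0, 0.0]
```

>>> {"fn": "carry_out", "kwargs": {"commands": [-1, 0, 2, 0, 0, 0, -1, 0, 2, 0, 0, 0, 0, 0, 1, 0, 0, 0, 0, 0, 0, 0, 0, 0]}}

```text
time_s: 8.52
tcp_pos: [0.5625, 0.2101, 0.105]
ee_rot: [[0.188, -0.982, 0.001], [-0.982, -0.188, 0.001], [-0.001, -0.002, -1.0]]
wrist_force: [0.1, -0.4, -4.0]
gripper_width: 0.342
```

>>> {"fn": "carry_out", "kwargs": {"commands": [0, 0, 1, 0, 0, 0]}}

```text
time_s: 8.65
tcp_pos: [0.5627, 0.2102, 0.1043]
ee_rot: [[0.188, -0.982, 0.002], [-0.982, -0.188, 0.002], [-0.001, -0.002, -1.0]]
wrist_force: [-0.3, -0.8, -4.0]
gripper_width: 0.342
```

>>> {"fn": "carry_out", "kwargs": {"commands": [0, 0, 1, 0, 0, 0]}}

```text
time_s: 8.78
tcp_pos: [0.5628, 0.2102, 0.1034]
ee_rot: [[0.188, -0.982, 0.002], [-0.982, -0.188, 0.002], [-0.001, -0.002, -1.0]]
wrist_force: [-0.5, -0.2, -2.5]
gripper_width: 0.349
```

>>> {"fn": "carry_out", "kwargs": {"commands": [0, 0, 0.5, 0, 0, 0, 0, 0, 0, 0, 0, 0]}}

```text
time_s: 9.02
tcp_pos: [0.5627, 0.2101, 0.1034]
ee_rot: [[0.188, -0.982, 0.002], [-0.982, -0.188, 0.001], [-0.001, -0.003, -1.0]]
wrist_force: [0.3, -0.1, -4.7]
gripper_width: 0.349
```

Run:
```python
from h import *
b=snap('scene','pics/s5.png');print(sense()['wrist_force'],sense()['tcp_pos'])
cv2.imwrite('pics/s5c.png',cv2.resize(b[120:280,320:500,::-1],None,fx=3.7,fy=3.7,interpolation=cv2.INTER_CUBIC))
```

```text
[-0.41726515  0.25797681 -3.11204757] [0.56279077 0.21013423 0.10340623]
```

View pics/s5c.png

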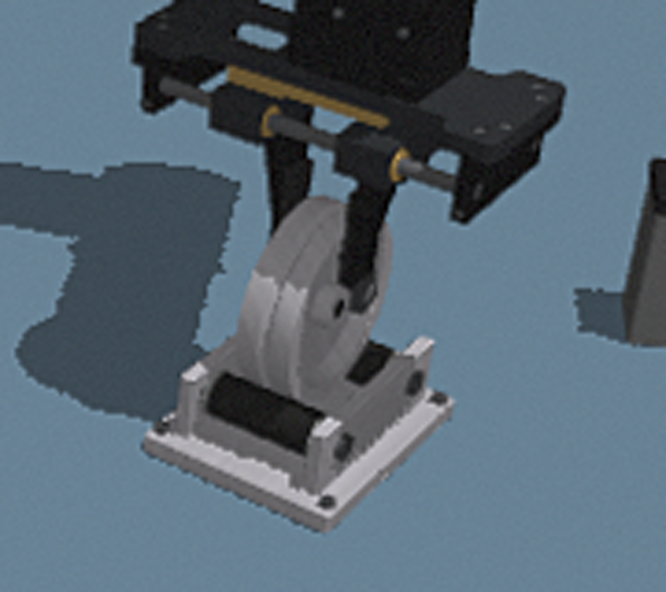

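>>> {"fn": "carry_out", "kwargs": {"commands": [0, 0, 1, 0, 0, 0, 0, 0, 0, 0, 0, 0]}}

```text
time_s: 9.32
tcp_pos: [0.5628, 0.2101, 0.1034]
ee_rot: [[0.189, -0.982, 0.003], [-0.982, -0.189, 0.001], [-0.001, -0.003, -1.0]]
wrist_force: [-1.3, -1.2, -3.2]
gripper_width: 0.343
```

>>> {"fn": "carry_out", "kwargs": {"commands": [0, 0, 1, 0, 0, 0, 0, 0, 0, 0, 0, 0]}}

```text
time_s: 9.57
tcp_pos: [0.5628, 0.2102, 0.1033]
ee_rot: [[0.189, -0.982, 0.003], [-0.982, -0.189, 0.001], [-0.001, -0.003, -1.0]]
wrist_force: [-0.6, -0.7, -0.3]
gripper_width: 0.343
```

The wheel's weight is now on the rollers: the wrist force is about 0 and z has stopped at 0.1033. Releasing.

>>> {"fn": "carry_out", "kwargs": {"commands": [0, 0, 0, 0, 0, 0, 0, 0, 0, 0, 0, 0, 0, 0, 0, 0, 0, 0, 0, 0, 0, 0, 0, 0, 0, 0, 0, 0, 0, 0], "grip": 87}}

```text
time_s: 10.2
tcp_pos: [0.5656, 0.2114, 0.1042]
ee_rot: [[0.19, -0.982, 0.01], [-0.982, -0.19, 0.004], [-0.003, -0.01, -1.0]]
wrist_force: [-0.8, -0.2, 0.6]
gripper_width: 0.825
```

Run:
```python
from h import *
b=snap('scene','pics/s6.png');print(sense()['wrist_force'],sense()['tcp_pos'])
cv2.imwrite('pics/s6c.png',cv2.resize(b[120:280,320:500,::-1],None,fx=3.7,fy=3.7,interpolation=cv2.INTER_CUBIC))
```

```text
[ 0.98469838  0.68881294 -0.40929952] [0.56555633 0.21141388 0.1042233 ]
```

View pics/s6c.png

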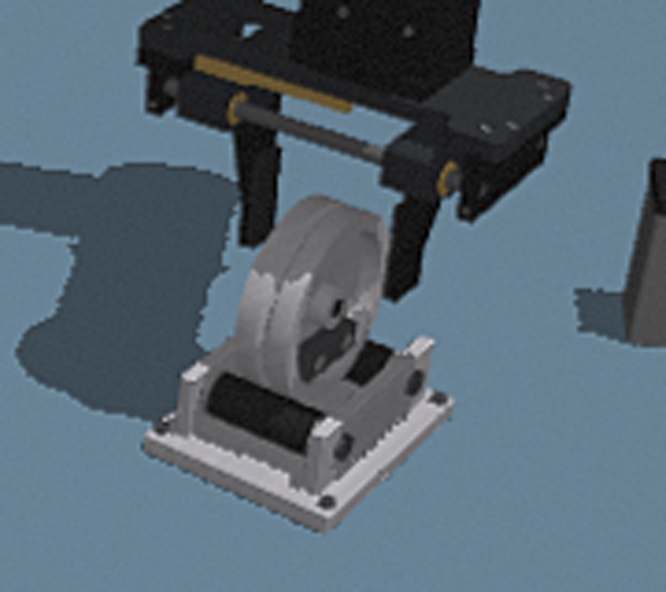

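The wheel is free, and its bar has already swung down to below the hub. I'll rise straight up and wait for it to settle.

>>> {"fn": "carry_out", "kwargs": {"commands": [0, 0, 0, 0, 0, 0, 0, 0, 0, 0, 0, 0, 0, 0, -10, 0, 0, 0, 0, 0, -20, 0, 0, 0, 0, 0, -20, 0, 0, 0]}}

```text
time_s: 10.88
tcp_pos: [0.5644, 0.2107, 0.1551]
ee_rot: [[0.19, -0.982, 0.007], [-0.982, -0.19, 0.002], [-0.001, -0.007, -1.0]]
wrist_force: [0.7, 0.7, -0.1]
gripper_width: 0.996
```

>>> {"fn": "carry_out", "kwargs": {"commands": [0, 0, -30, 0, 0, 0, 0, 0, -30, 0, 0, 0, 0, 0, -30, 0, 0, 0, 0, 0, -10, 0, 0, 0, 0, 0, 0, 0, 0, 0]}}

```text
time_s: 11.5
tcp_pos: [0.564, 0.2106, 0.2628]
ee_rot: [[0.19, -0.982, 0.012], [-0.982, -0.19, 0.006], [-0.003, -0.013, -1.0]]
wrist_force: [0.3, 0.2, -0.8]
gripper_width: 1.003
```

>>> {"fn": "carry_out", "kwargs": {"commands": [0, 0, 0, 0, 0, 0, 0, 0, 0, 0, 0, 0, 0, 0, 0, 0, 0, 0, 0, 0, 0, 0, 0, 0, 0, 0, 0, 0, 0, 0]}}

```text
time_s: 12.12
tcp_pos: [0.5625, 0.2099, 0.2584]
ee_rot: [[0.19, -0.982, 0.005], [-0.982, -0.19, 0.002], [-0.001, -0.006, -1.0]]
wrist_force: [-0.2, 0.3, -0.1]
gripper_width: 0.997
```

>>> {"fn": "carry_out", "kwargs": {"commands": [0, 0, 0, 0, 0, 0, 0, 0, 0, 0, 0, 0, 0, 0, 0, 0, 0, 0, 0, 0, 0, 0, 0, 0, 0, 0, 0, 0, 0, 0]}}

```text
time_s: 12.75
tcp_pos: [0.5626, 0.2099, 0.2585]
ee_rot: [[0.19, -0.982, 0.005], [-0.982, -0.19, 0.002], [-0.001, -0.006, -1.0]]
wrist_force: [0.3, -0.5, 0.9]
gripper_width: 1.0
```

>>> {"fn": "carry_out", "kwargs": {"commands": [0, 0, 0, 0, 0, 0, 0, 0, 0, 0, 0, 0, 0, 0, 0, 0, 0, 0, 0, 0, 0, 0, 0, 0, 0, 0, 0, 0, 0, 0]}}

```text
time_s: 13.38
tcp_pos: [0.5626, 0.2099, 0.2585]
ee_rot: [[0.19, -0.982, 0.005], [-0.982, -0.19, 0.002], [-0.001, -0.006, -1.0]]
wrist_force: [1.1, -1.1, 0.1]
gripper_width: 0.997
```

Run:
```python
from h import *
b=snap('scene','pics/s7.png')
for i in range(8): c=capture('scene')
cv2.imwrite('pics/s8.png',c[:,:,::-1])
s=sense();print(s['time_s'],s['tcp_pos'],s['wrist_force'],'diff',np.abs(b.astype(int)-c)[120:280,320:500].max(),np.abs(b.astype(int)-c)[120:280,320:500].mean())
cv2.imwrite('pics/s8c.png',cv2.resize(c[120:280,320:500,::-1],None,fx=3.7,fy=3.7,interpolation=cv2.INTER_CUBIC))
```

```text
13.825 [0.56258186 0.2099193  0.2585726 ] [-0.21519912 -0.33173868  1.2671301 ] diff 17 1.4449421296296296
```

View pics/s8c.png

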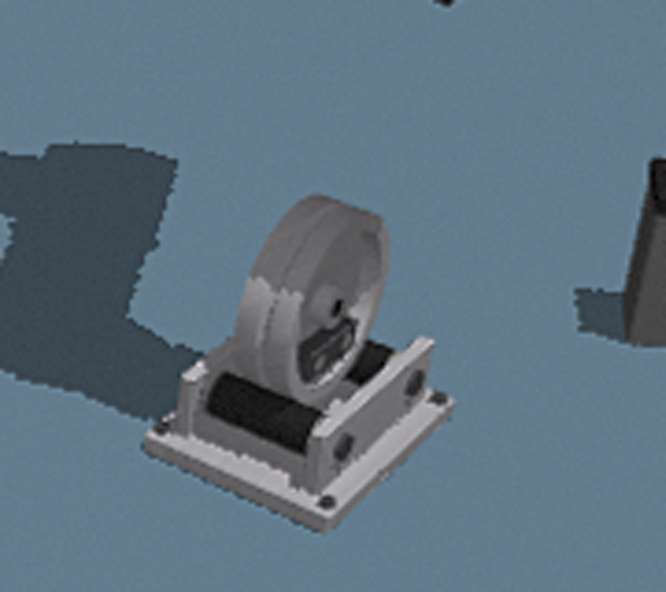

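View pics/s8.png

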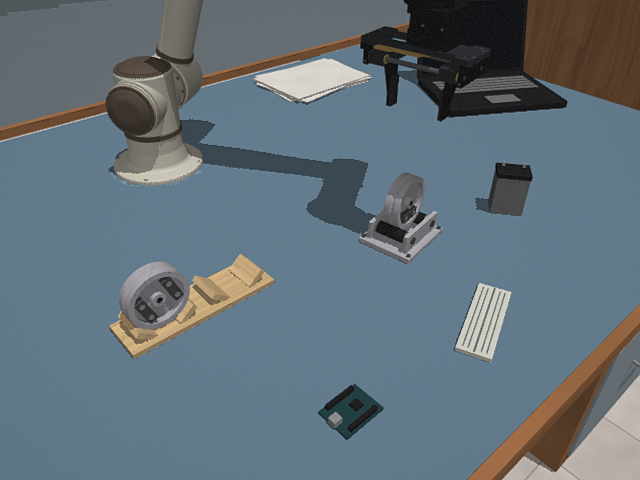

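The wheel stands still on the rollers with the bar below its hub. I'll check the pose and bar angle with an overlay.

Run:
```python
from h import *
b=cv2.imread('pics/s8.png');x0,y0,f=370,160,8;o=np.array([x0,y0])
im=cv2.resize(b[160:235,370:440],None,fx=f,fy=f,interpolation=cv2.INTER_CUBIC)
a=np.radians(10.8);sx=np.array([np.cos(a),np.sin(a),0]);sy=np.array([-sx[1],sx[0],0]);c=np.array([.562,.2102,.0825]);z=np.array([0,0,1.])
t=np.linspace(0,2*np.pi,200)
def pl(P,col):cv2.polylines(im,[np.round((proj('scene',P)-o+.5)*f-.5).astype(int)],True,col,1)
for e in(-.015,.015): pl(c+sx*e+.05*(np.cos(t)[:,None]*sy+np.sin(t)[:,None]*z),(0,0,255))
pl([c+sx*.015+sy*i*.024+z*(-.025+j*.008) for i,j in((-1,-1),(1,-1),(1,1),(-1,1))],(0,255,0))
cv2.imwrite('pics/ov2.png',im)
```

```text
(no output)
```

View pics/ov2.png

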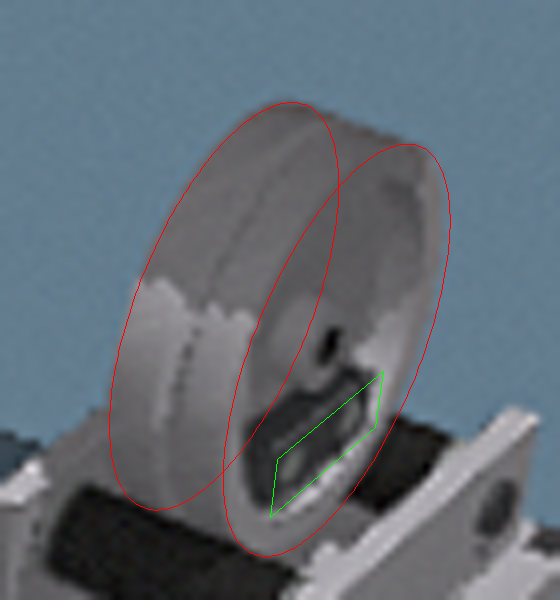

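Run:
```python
from h import *
n=np.mean([capture('scene').astype(float) for _ in range(6)],0)
c=np.clip(n[195:230,395:422,::-1]*1.6,0,255).astype(np.uint8)
f=16;im=cv2.resize(c,None,fx=f,fy=f,interpolation=cv2.INTER_CUBIC)
a=np.radians(10.8);sx=np.array([np.cos(a),np.sin(a),0]);sy=np.array([-sx[1],sx[0],0]);z=np.array([0,0,1.])
im0=im.copy()
for g,col in((0,(0,255,0)),(15,(0,0,255)),(-15,(255,0,0))):
    r=np.radians(g);u=np.cos(r)*sy+np.sin(r)*z;w=-np.sin(r)*sy+np.cos(r)*z;cc=np.array([.562,.2102,.0825])+sx*.015
    P=[cc+u*i*.024+w*(-.025+j*.008) for i,j in((-1,-1),(1,-1),(1,1),(-1,1))]
    cv2.polylines(im,[np.round((proj('scene',P)-[395,195]+.5)*f-.5).astype(int)],True,col,1)
o=np.hstack([im0,im]);cv2.imwrite('pics/ov3.png',cv2.resize(o,(int(o.shape[1]*.92),int(o.shape[0]*.92))))
```

```text
(no output)
```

View pics/ov3.png

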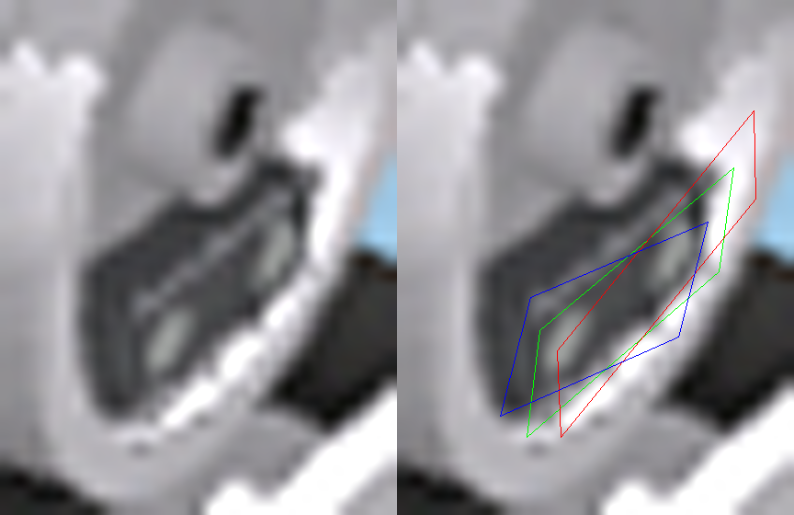

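Run:
```python
from h import *
a=cv2.imread('pics/s0.png').astype(int);b=cv2.imread('pics/s8.png').astype(int)
print('even-wheel region diff',np.abs(a-b)[260:330,118:190].mean())
from station import finish_job
print(finish_job(),sense()['time_s'])
```

```text
even-wheel region diff 2.641468253968254
the job is handed in; nothing more can be done
the job is handed in; nothing more can be done
```

I moved the single-bar flywheel from the rack to the stand and lowered it until the rollers carried its weight. After release it turned by itself until the bar hung at the bottom. I handed the job in at about 14 s; no verdict was reported.

- **Placing:** the wrist force dropped from about -5 N to about 0 before I opened the fingers. The bar was still well to the side then, so the wheel was not dropped.
- **At rest:** two pictures about 0.4 s apart differed only by image noise. The rim outline computed for the correct position on the rollers matched the picture to within about 1–2 mm.
- **Bar angle:** it looked within about 4° of the bottom, judged from its edge and two bolts. My drawn outline of the bar sat slightly off its visible face. The edge slopes agreed, so I put this down to the bar face's depth rather than its angle.
- **Two-bar wheel:** it looks unmoved in its seat (mean difference of 2.6 grey levels between the first and last pictures of it).
- **Arm:** the gripper is open and about 150 mm clear above the stand, touching nothing.

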